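# Dispense three paint tubes from the slide-gate hopper and restock it

### The arm

A 6-joint arm with a two-finger parallel gripper is mounted at the origin on a cart in front of the work surface, level with it; the furniture and walls round the work are solid. World frame = base frame: x ahead of the robot, y to its left, z up, the work surface at z = 0. Lengths are in m, angles in degrees, forces in N, time in s.
With the tool pointing down it reaches from about 0.4 to 0.825 m from the base axis. Payload 7 kg.
Tool frame: the origin (TCP) lies on the centre line of the jaws, within the pads' length; the fingertips stand r.tip_reach ahead of it and the grasp point (between the pads) is the TCP (r.tip_reach is the distance from the TCP to the fingertips, in m); z points along the fingers, y is the line along which they close (so a half turn about z gives the same grasp; the last joint's range is limited). The gripper opens to 88 mm and grips with 3 to 60 N. Pads are 19 mm wide; open, the fingers measure 130 mm over their backs; the gripper's body (78 mm by 193 mm) begins 47 mm behind the grasp point.
Start: joints at [-49.784, 20.546, 0.682, 0, -70.136, -16.507], TCP at [0.271, -0.618, 0.246] pointing down, gripper open.
Joint ranges: [-176.03, 176.03], [-82.01, 121.73], [-58.28, 71.71], [-173.87, 95.51], [-174.79, -0.11], [-173.66, 173.66]. Speed limits (degrees/s): [136.94, 136.94, 172.46, 180, 180, 180].

### API

Orientations are given as [roll, pitch, yaw] about the fixed x, y, z axes, in that order (R = Rz(yaw) Ry(pitch) Rx(roll)).
In Python, from plant import sensors, cams, r gives the robot as it stands.
- The arm moves only by the tool drive_tool, never from a script. Its argument "rows" is a list of rows, each an object of numbers: "fingers": the gripper's target within -1 to 1 (fully open at 1, half-way at 0, shut at -1); "x", "y", "z": the shift along the tool's x, y, z in m; "spin": the turn about the tool's z in rad. A call has 1 to 10 rows; each row is the pose to reach, as a shift and turn from the pose commanded when the call began, along the tool's axes at that moment; what a row does not reach only later rows make up. A row lasts 1/8 s, in which the tool goes at most 62.5 mm and 10.7 degrees, less where a joint would pass 70% of its speed; a pose out of reach is approached as far as the arm can. A call with a gripper value outside its range is refused whole. The fingers move at their own pace and stop on an object; "newtons" is the grip in N (left out, the last holds). Time passes only in rows, so rows that repeat a pose let the fingers close. It gives the time, the measured TCP pose, the force, the opening and the grip force at its end, in the units of the state.
- sensors.get_state(): the state, without advancing time (a new reading comes with each control period).
- cams.capture(name): name is "scene" or "top" or "wrist"; returns a dict with "pixels" (400x640x3 uint8, red, green, blue), "intrinsics" (3x3 intrinsics, pixels), "k1" (the pictures are not rectified: a ray, as slopes to the right and down, at radius r is drawn at 1 + k1 r^2 times it, then the intrinsics apply), "eye" and "orientation" of the camera in the world; the wrist camera has in their place "T_tool_cam" (4x4, takes a point from camera to tool coordinates, whose origin is the TCP and whose axes are the flange's). Camera axes: x right, y up, looking along -z (the intrinsics and any distortion apply to the point x, -y, -z); pixel columns grow to the right and rows downward; lengths in m; the calibration is good to about 2 mm. A picture is of the moment at which its call begins: read the wrist's pose just before it. There is no depth.
- r.close_job(): hands the job in; it is judged then, once.
The state is a dict: "time_s": time; "joints": joint angles; "qd": joint speeds; "joint_torque": joint torques, N m; "tcp_pos": TCP position; "eef_rot": TCP orientation; "contact_force": force on the tool from outside, world axes, zero at the start; "moment": the same for the moment, N m; "gripper_width": finger opening in m; "gripper_force": force on a finger pad.
Only numpy, scipy, OpenCV 4.12 (cv2) and the standard library are available. Lean on these libraries where they do the work, as an engineer would, in place of code of your own. Each camera call takes 0.05 s, during which the arm holds its last target. There are 200 camera calls.

### The job

On the tube dispenser, slacken the gate's clamp screw, pull the slide gate partway out, just far enough for the paint tubes in the three left bays to drop while the one in the right bay nearest the gate's knob stays in, then push the gate fully home and tighten the clamp again. With the gate shut, pull the sprung tipping lever all the way down so that the dropped tubes slide out into the front tray, and ease it back up slowly without letting it snap. Restock the hopper with every loose spare tube lying on the table in front of the dispenser's right side, one lying flat in each emptied bay, leaving the bottle, the eraser and whatever lies on the wooden board alone.

Things in the scene. Friction and masses are not known exactly. Their poses are not given: they have to be found in the camera images.
- dispenser: Plywood tube dispenser fixed to the table, 345 mm deep, 216 wide, 200 high. Origin on the table under the hopper; x axis to its rear (away from the robot), y to its left, z up. Four open-topped bays side by side, tubes lie in them along x. A polished flap under the gate catches dropped tubes; a low tray in front takes what the flap tips out. Lever arm on the left side, gate out at the right.
- gate (a joint): Slide gate, metres: 0 = home (shut), 0.195 = right out. Moves to dispenser -y (right), about 2 N friction, stays where left, may start a few mm open. It is the bays' floor and uncovers the left bay first: its plate's left edge is at dispenser y = +100 mm less the opening. 0.15 to 0.16 lets the three left tubes drop and still holds the right bay's tube, which would fall from about 0.17.
- gate_knob (a point): Grip point on the axis of the gate's upright round wooden knob (moves with the gate), 24 mm in diameter; it stands on the gate from z = 176 to 228 mm, this point is at z = 203.5 mm. With the gate home it is at dispenser x = -45, y = -160 mm, 52 mm from the right hopper wall, which ends at z = 200 mm.
- clamp (a joint): The gate's clamp screw, rad: 0 = tight, 1.45 = stop, fully slack. Turns anticlockwise seen from above to slacken; light friction (0.06 N m), stays where left. Slacken it past 1.0 before pulling the gate. Turn it back below 0.2 to tighten.
- clamp_bar (a point): Grip point of the clamp screw's steel T-bar, on its upright axis, dispenser x = 50, y = -135 mm, z = 214 mm. The bar is 11 mm thick, 44 mm long, from z = 203 to 223 mm; this point's y axis lies along the bar and turns with it (along dispenser y when tight). It stands on a bracket whose top is at z = 194 mm, 31 mm (axis) off the right hopper wall.
- tipper (a joint): Tipping lever with its flap, rad: 0 = up at rest, 0.70 = stop, fully down; sprung back to 0. About 4 N down at the bar to start it and 9 N at the stop. At 0.5 and more the flap is steep enough that the tubes slide off it to the front.
- lever_bar (a point): Middle, on the axis, of the lever's wooden handle bar (moves with it): round, 18 mm thick, 130 mm long along dispenser y, in front of the hopper, above the tray. At joint value q it lies 290*cos(0.524 - q) mm in front (-x) of lever_pivot and 290*sin(0.524 - q) mm above it. Can be pushed or pulled down from above.
- tray_mid (a point): Middle of the front tray's floor, z = 6 mm. The tray is 200 mm wide inside (dispenser y) and reaches 80 mm to the front (-x) of this point; walls 42 mm high.
- lever_pivot (a point): Point on the lever's pivot axis (parallel to the dispenser's y axis) in the plane of lever_bar: dispenser x = +80, y = +30, z = 121 mm.
- reserve: Paint tube that must stay in the right bay, 36 x 125 x 23 mm; origin under its middle, its y axis along its length (cap at +y), z up.
- rubber_block: Bystander: eraser 21 x 46 x 12 mm lying left of the dispenser; leave alone.
- flask: Bystander: small glass bottle 47 x 102 x 47 mm lying on the wooden board far right; leave alone.
- bay_1 (a point): Centre of the floor of the left bay (dispenser x = 6, y = 75 mm, z = 176 mm = top of the gate plate). The bay is 47 mm wide (y), 166 mm long (x); its 3 mm side walls end 24 mm above this floor (z = 200 mm). Emptied, then restocked.
- bay_2 (a point): Centre of the floor of the second bay (dispenser x = 6, y = 25 mm, z = 176 mm = top of the gate plate). The bay is 47 mm wide (y), 166 mm long (x); its 3 mm side walls end 24 mm above this floor (z = 200 mm). Emptied, then restocked.
- bay_3 (a point): Centre of the floor of the third bay (dispenser x = 6, y = -25 mm, z = 176 mm = top of the gate plate). The bay is 47 mm wide (y), 166 mm long (x); its 3 mm side walls end 24 mm above this floor (z = 200 mm). Emptied, then restocked.
- bay_4 (a point): Centre of the floor of the right bay (dispenser x = 6, y = -75 mm, z = 176 mm = top of the gate plate). The bay is 47 mm wide (y), 166 mm long (x); its 3 mm side walls end 24 mm above this floor (z = 200 mm). Its tube stays in.
- stock_1: Paint tube 36 x 125 x 23 mm that starts in the bay at dispenser y = +75 mm; origin under its middle, y axis along its length, z up. To be dispensed.
- stock_2: Paint tube 36 x 127 x 23 mm that starts in the bay at dispenser y = +25 mm; origin under its middle, y axis along its length, z up. To be dispensed.
- stock_3: Paint tube 36 x 129 x 23 mm that starts in the bay at dispenser y = -25 mm; origin under its middle, y axis along its length, z up. To be dispensed.
- spare_1: Spare paint tube 36 x 132 x 23 mm (may be absent: then None), lying flat on the table in front of the dispenser's right side; origin under its middle (at table height), y axis along its length (cap at +y), z up; rigid; round at the shoulder, flat and widest (36 mm) at the crimped end; about 45 g.
- spare_2: Spare paint tube 36 x 119 x 23 mm (may be absent: then None), lying flat on the table in front of the dispenser's right side; origin under its middle (at table height), y axis along its length (cap at +y), z up; rigid; round at the shoulder, flat and widest (36 mm) at the crimped end; about 45 g.
- spare_3: Spare paint tube 36 x 113 x 23 mm (may be absent: then None), lying flat on the table in front of the dispenser's right side; origin under its middle (at table height), y axis along its length (cap at +y), z up; rigid; round at the shoulder, flat and widest (36 mm) at the crimped end; about 45 g.

How it is judged (in metres and radians):
On the way, in this order (a step that is already met when the one before it is completed fails the run):
1. the clamp screw is slackened with the gate still shut (value of joint clamp above 1 rad and value of joint gate below 0.02 m), for 0.2 s.
2. the gate is partway open: the tubes of the three left bays have dropped, the one in the right bay is still held (value of joint gate above 0.1 m and z of reserve in the frame of dispenser above 0.168 m and z of each of stock_1, stock_2, stock_3 in the frame of dispenser below 0.165 m), for 0.2 s.
3. the gate is pushed fully home again (value of joint gate below 0.005 m and z of reserve in the frame of dispenser above 0.168 m), for 0.2 s.
4. the lever is pulled all the way down (over 0.62 rad) with the gate shut (value of joint tipper above 0.62 rad and value of joint gate below 0.005 m), for 0.2 s.
5. the lever is eased back: between 0.5 and 0.12 rad it moves back slower than 1 rad/s (if it snaps back, pull it down and ease it again) (value of joint tipper between 0.12 and 0.5 rad and velocity of joint tipper between -1 and 0.05 rad/s), for 0.2 s.
6. the lever is back at the top (value of joint tipper below 0.04 rad), for 0.2 s.
At the end, for the whole second after the job is handed in: Gate shut within 5 mm, clamp tight within 0.2 rad, lever up within 0.04 rad; the three dispensed tubes at rest in the front tray; the reserve tube still in the right bay; every spare tube present lies flat on the gate plate in one of the three left bays, at rest (all of step 3 and value of joint clamp below 0.2 rad and value of joint tipper below 0.04 rad and x of reserve in the frame of dispenser between -0.03 and 0.04 m and y of reserve in the frame of dispenser between -0.1 and -0.05 m and z of each of reserve, spare_1, spare_2, spare_3 in the frame of dispenser below 0.194 m and linear speed of each of reserve, stock_1, stock_2, stock_3, spare_1, spare_2, spare_3 below 0.03 m/s and x of stock_1 in the frame of dispenser between -0.245 and -0.06 m and y of stock_1 in the frame of dispenser between -0.1 and 0.1 m and z of stock_1 in the frame of dispenser between -0.01 and 0.06 m and x of stock_2 in the frame of dispenser between -0.245 and -0.06 m and y of stock_2 in the frame of dispenser between -0.1 and 0.1 m and z of stock_2 in the frame of dispenser between -0.01 and 0.06 m and x of stock_3 in the frame of dispenser between -0.245 and -0.06 m and y of stock_3 in the frame of dispenser between -0.1 and 0.1 m and z of stock_3 in the frame of dispenser between -0.01 and 0.06 m and x of spare_1 in the frame of dispenser between -0.03 and 0.04 m and y of spare_1 in the frame of dispenser between -0.05 and 0.1 m and z of each of spare_1, spare_2, spare_3 in the frame of dispenser above 0.168 m and x of spare_2 in the frame of dispenser between -0.03 and 0.04 m and y of spare_2 in the frame of dispenser between -0.05 and 0.1 m and x of spare_3 in the frame of dispenser between -0.03 and 0.04 m and y of spare_3 in the frame of dispenser between -0.05 and 0.1 m); the robot touches nothing.
It fails at once if the gate was pulled with its clamp screw tight (value of joint gate above 0.03 m and value of joint clamp below 0.7 rad).
It fails at once if the tube in the right bay dropped out of the hopper (z of reserve in the frame of dispenser below 0.15 m).
It fails at once if a bystander was disturbed (moved over 40 mm) (distance of any of flask, rubber_block from where it was at the start of the episode above 0.04 m).
Of spare_1, spare_2, spare_3 only 2 to 3 are there at a start; the rules pass over those that are not, and their reading is None.
At some moment in a run one of spare_1, spare_2, spare_3 may be knocked a few centimetres aside while the robot is not near it.
Once in a run the grip may slacken for a moment while it holds something.
It also fails if it takes over 208 s, if anything falls off the work surface, if the arm or the gripper's body presses on something with over 40 N, if the wrist force passes 120 N, or if a joint passes its speed limit or range.

## Working session

There is one attempt and no reset: what is moved stays moved. The work goes in short steps, Python scripts to look and compute and a tool call to move; the robot and the scene stay as the last step left them, time stands still between calls to the robot, and variables do not carry over. Pictures are saved under pics/ and viewed, at most 14 in all, crops included, and the job is handed in when it is done.

Besides the shell and the picture viewer there is one more tool, called after "Request:" as name([rows], argument=value, ...), one row to a line, values as JSON. drive_tool: Moves the arm, as the interface text tells. Its arguments: {"type":"object","properties":{"rows":{"type":"array"},"newtons":{"type":"number"}},"required":["rows"]}

```bash
mkdir -p pics; ls; python3 - <<'E'
from plant import sensors,cams,r
import cv2
print(sensors.get_state(), r.tip_reach)
for n in ["scene","top"]:
    c=cams.capture(n); cv2.imwrite(f"pics/{n}0.png",c["pixels"][:,:,::-1])
    print({k:v for k,v in c.items() if k!="pixels"})
E
```

```text
pics
{'time_s': 0.0, 'joints': array([-4.97843244e+01,  2.05899249e+01,  6.32114946e-01, -1.81791525e-02,
       -7.01369975e+01, -1.65064638e+01]), 'qd': array([ 0.00897802,  0.0668859 , -0.13795064,  0.02893018,  0.04574825,
       -0.08776588]), 'joint_torque': array([ 1.86240213e-03, -5.82711303e+01,  2.93054670e+01,  6.99728921e+00,
        6.53704628e-03, -1.62275228e-04]), 'tcp_pos': array([ 0.27118009, -0.61761164,  0.24463323]), 'eef_rot': array([ 1.79904244e+02, -1.05540802e-02, -1.56296970e+02]), 'contact_force': array([ 0.22342983, -0.49133701, -0.03533752]), 'moment': array([-0.01376101,  0.03234962, -0.02261241]), 'gripper_force': 0.0, 'gripper_width': 0.08749351436015458} 0.019
{'intrinsics': array([[508.49285085,   0.        , 308.76323206],
       [  0.        , 508.49285085, 194.41823103],
       [  0.        ,   0.        ,   1.        ]]), 'k1': -0.16698975004886832, 'eye': array([ 1.01402419, -0.50370803,  1.25148148]), 'orientation': array([30.28892616, -0.83605365, 50.1573359 ])}
{'intrinsics': array([[477.12318647,   0.        , 323.4478464 ],
       [  0.        , 477.12318647, 204.44035644],
       [  0.        ,   0.        ,   1.        ]]), 'k1': -0.1363694877202532, 'eye': array([ 0.46251627, -0.10337477,  1.30930431]), 'orientation': array([  4.38314198,   0.32605959, -89.10701912])}
```

View pics/top0.png

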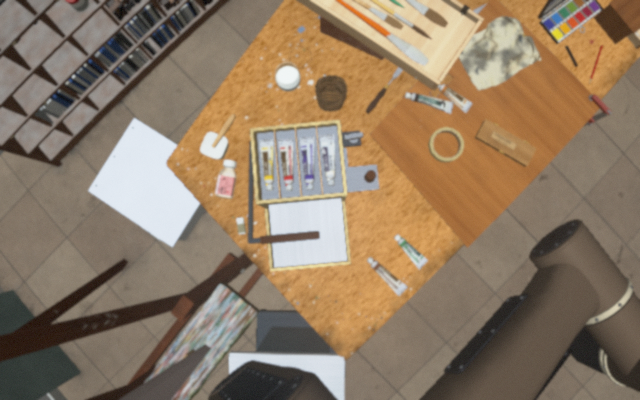

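View pics/scene0.png

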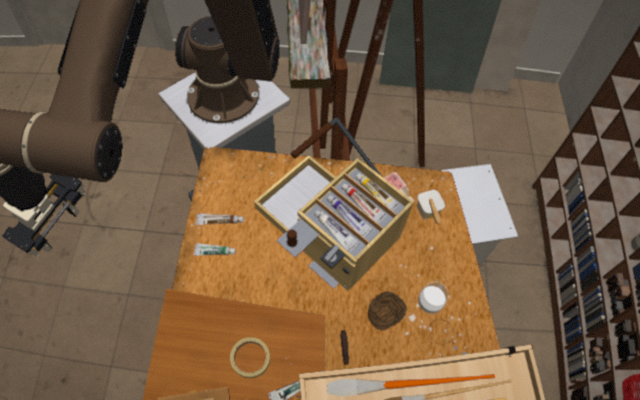

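Top view: hopper rim about (252,127)-(346,195), knob (370,177), clamp (351,139), lever bar (250-319,238), and spare tubes at (385,275) and (410,250). The two tubes near (430,100) are on the board. The scene view also shows just two spares. I'll take an enlarged crop to get exact pixels.

```bash
cat > h.py <<'E'
import numpy as np, cv2
from scipy.spatial.transform import Rotation as R
from plant import sensors,cams,r
def cam(name):
    c=cams.capture(name) if name!="wrist" else None
    if c is None:
        s=sensors.get_state(); c=cams.capture(name)
        T=np.eye(4); T[:3,:3]=R.from_euler('xyz',s['eef_rot'],degrees=True).as_matrix(); T[:3,3]=s['tcp_pos']
        T=T@c['T_tool_cam']; c['Rm'],c['o']=T[:3,:3],T[:3,3]
    else:
        c['Rm']=R.from_euler('xyz',c['orientation'],degrees=True).as_matrix(); c['o']=np.array(c['eye'])
    return c
def ray(c,px):
    K=c['intrinsics']; d=(np.array(px,float)-K[:2,2])/np.diag(K)[:2]
    u=cv2.undistortPoints(np.array([[px]],float),K,np.array([c['k1'],0,0,0]))[0,0]
    return c['Rm']@np.array([u[0],-u[1],-1])
def onz(c,px,z):
    d=ray(c,px); return c['o']+d*(z-c['o'][2])/d[2]
def proj(c,P):
    p=(np.atleast_2d(P)-c['o'])@c['Rm']; p=p*[1,-1,-1]
    return cv2.projectPoints(p,np.zeros(3),np.zeros(3),c['intrinsics'],np.array([c['k1'],0,0,0]))[0][:,0]
def save(c,fn,box=None,s=1):
    im=c['pixels'][:,:,::-1]
    if box: im=im[box[1]:box[3],box[0]:box[2]]
    cv2.imwrite('pics/'+fn,cv2.resize(im,None,fx=s,fy=s,interpolation=cv2.INTER_CUBIC))
E
python3 - <<'E'
from h import *
t=cam("top"); save(t,"top1.png",(230,110,430,300),3)
s=cam("scene")
for p in [(252,127),(340,122),(346,195),(257,203)]: print(onz(t,p,.2).round(3))
print('knob',onz(t,(370,176),.228).round(3),onz(s,(292,235),.228).round(3))
for p in [(385,275),(410,250)]: print(onz(t,p,.015).round(3))
for p in [(220,218),(214,249)]: print(onz(s,p,.015).round(3))
E
```

```text
[0.73  0.077 0.2  ]
[ 0.744 -0.132  0.2  ]
[ 0.57  -0.148  0.2  ]
[0.548 0.06  0.2  ]
knob [ 0.612 -0.201  0.228] [ 0.621 -0.205  0.228]
[ 0.373 -0.264  0.015]
[ 0.441 -0.331  0.015]
[ 0.374 -0.264  0.015]
[ 0.44  -0.33   0.015]
```

View pics/top1.png

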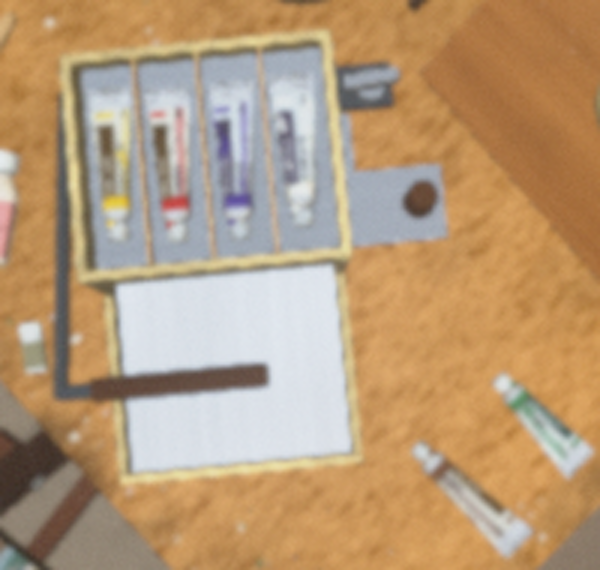

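```bash
cat > fit.py <<'E'
from h import *
from scipy.optimize import least_squares
t=cam("top")
o=np.array([230,110])
px=np.array([[62,58],[328,32],[352,258],[82,285],[422,196],[267,375]])/3+o
def model(p):
    x,y,a,w,g=p
    L=np.array([[89+w,104,200],[89+w,-104,200],[-77-w,-104,200],[-77-w,104,200],[-45,-160-g*1000,228],[-171,-35,266]])/1000
    L[:4,0]=np.array([89+w,89+w,-77-w,-77-w])/1000
    return L@R.from_euler('z',a).as_matrix().T+[x,y,0]
f=lambda p:(proj(t,model(p))-px).ravel()
s=least_squares(f,[.65,-.04,.08,6,0],x_scale=[.1,.1,.1,1,.01])
print(s.x.round(4),np.degrees(s.x[2]),s.fun.reshape(-1,2).round(1))
x,y,a=s.x[:3]
for n,P in dict(clamp=[.05,-.135,.214],knob=[-.045,-.160,.2035],lever=[-.171,.03,.266],b1=[.006,.075,.176],b2=[.006,.025,.176],b3=[.006,-.025,.176]).items():
    print(n,(R.from_euler('z',a).apply(P)+[x,y,0]).round(4), proj(t,R.from_euler('z',a).apply(P)+[x,y,0]).round(1))
E
python3 fit.py
```

```text
[ 6.4020e-01 -3.5700e-02  1.1090e-01  7.5059e+00  3.2000e-03] 6.351868543083535 [[ 0.8 -0.3]
 [-0.8 -0.1]
 [-1.2  0.1]
 [ 0.3 -0.4]
 [ 0.   0.1]
 [ 0.9  0.6]]
clamp [ 0.7048 -0.1644  0.214 ] [[353.9 137.2]]
knob [ 0.6132 -0.1997  0.2035] [[368.4 177. ]]
lever [ 0.4669 -0.0248  0.266 ] [[290.3 238.4]]
b1 [0.6379 0.0395 0.176 ] [[267.9 166.9]]
b2 [ 0.6434 -0.0102  0.176 ] [[288.5 164.8]]
b3 [ 0.6489 -0.0599  0.176 ] [[309.3 162.8]]
```

```bash
cat > go.py <<'E'
import sys
from h import *
s=sensors.get_state(); M=R.from_euler('xyz',s['eef_rot'],degrees=True).as_matrix()
x,y,z,yaw=map(float,sys.argv[1:5])
d=M.T@(np.array([x,y,z])-s['tcp_pos']); sp=-(yaw-s['eef_rot'][2]); sp=(sp+180)%360-180
print('tcp',s['tcp_pos'].round(4),s['eef_rot'].round(1),'F',s['contact_force'].round(1),'w',round(s['gripper_width'],4),'gf',s['gripper_force'],'t',s['time_s'],'j6',s['joints'][5].round(1))
print('shift',d.round(4),'spin',np.radians(sp).round(4))
E
python3 go.py 0.66 -0.18 0.36 -83.65
python3 -c "
from h import *
print(cams.capture('wrist')['T_tool_cam'].round(3))"
```

```text
tcp [ 0.2713 -0.6179  0.2451] [ 180.    -0.  -156.3] F [-0.8  0.6  0.5] w 0.0873 gf 0.0 t 0.25 j6 -16.5
shift [-0.5319  0.2447 -0.1148] spin -1.2679
[[ 0.     0.969  0.248  0.065]
 [ 1.    -0.     0.     0.   ]
 [ 0.     0.248 -0.969 -0.141]
 [ 0.     0.     0.     1.   ]]
```

Request:
drive_tool([
  {"z":-0.06,"spin":-0.15,"fingers":1},
  {"x":-0.05,"y":0.02,"z":-0.115,"spin":-0.3,"fingers":1},
  {"x":-0.1,"y":0.045,"z":-0.115,"spin":-0.45},
  {"x":-0.155,"y":0.07,"z":-0.115,"spin":-0.6},
  {"x":-0.21,"y":0.095,"z":-0.115,"spin":-0.75},
  {"x":-0.265,"y":0.12,"z":-0.115,"spin":-0.9},
  {"x":-0.32,"y":0.145,"z":-0.115,"spin":-1.05},
  {"x":-0.375,"y":0.17,"z":-0.115,"spin":-1.2},
  {"x":-0.43,"y":0.195,"z":-0.115,"spin":-1.268},
  {"x":-0.485,"y":0.22,"z":-0.115,"spin":-1.268},
])

```text
invalid input
```

```bash
python3 go.py 0.68 -0.18 0.36 -83.65
```

```text
tcp [ 0.2713 -0.6179  0.2452] [ 180.    -0.  -156.3] F [-0.5  0.2 -0.1] w 0.0873 gf 0.0 t 0.3 j6 -16.5
shift [-0.5502  0.2367 -0.1147] spin -1.2678
```

Request:
drive_tool([
  {"x":0,"y":0,"z":-0.06,"spin":-0.15,"fingers":1},
  {"x":-0.05,"y":0.02,"z":-0.115,"spin":-0.3,"fingers":1},
  {"x":-0.1,"y":0.045,"z":-0.115,"spin":-0.45,"fingers":1},
  {"x":-0.155,"y":0.07,"z":-0.115,"spin":-0.6,"fingers":1},
  {"x":-0.21,"y":0.095,"z":-0.115,"spin":-0.75,"fingers":1},
  {"x":-0.265,"y":0.12,"z":-0.115,"spin":-0.9,"fingers":1},
  {"x":-0.32,"y":0.145,"z":-0.115,"spin":-1.05,"fingers":1},
  {"x":-0.375,"y":0.17,"z":-0.115,"spin":-1.2,"fingers":1},
  {"x":-0.43,"y":0.195,"z":-0.115,"spin":-1.268,"fingers":1},
  {"x":-0.485,"y":0.22,"z":-0.115,"spin":-1.268,"fingers":1},
], newtons=20)

```text
time_s: 1.55
tcp_pos: [0.628, -0.2199, 0.3608]
eef_rot: [-180.0, -0.0, -83.6]
contact_force: [0.4, -1.8, -0.4]
gripper_width: 0.088
gripper_force: 0.0
```

```bash
python3 go.py 0.68 -0.18 0.36 -83.65; python3 - <<'E'
from h import *
c=cam("wrist"); save(c,"w1.png")
import pickle; pickle.dump(c,open('w1.pkl','wb'))
a=np.radians(6.35); 
for n,P in dict(clamp=[.05,-.135,.223],knob=[-.045,-.163,.228],cornFR=[-.085,-.104,.2],cornRR=[.097,-.104,.2]).items():
    print(n, proj(c,R.from_euler('z',a).apply(P)+[.6402,-.0357,0]).round(1))
E
```

```text
tcp [ 0.628  -0.2199  0.3608] [-180.    -0.   -83.6] F [ 0.4 -1.8 -0.4] w 0.088 gf 0.0 t 1.55 j6 9.0
shift [-0.0338 -0.0561  0.0008] spin 0.0013
clamp [[233.6 242.6]]
knob [[331.5 216.9]]
cornFR [[366.8 261.9]]
cornRR [[198.2 261.1]]
```

View pics/w1.png

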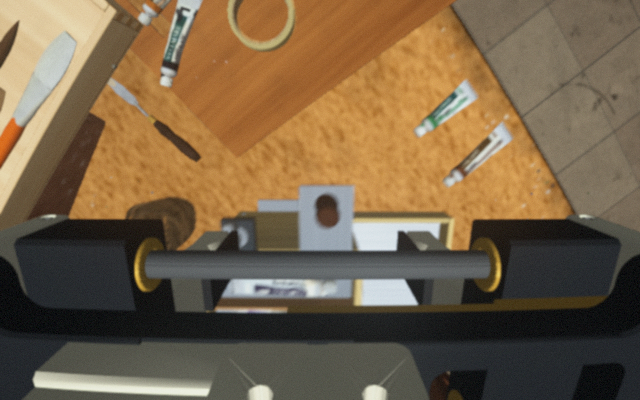

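```bash
python3 -c "
from h import *
print(sensors.get_state()['joints'])"
```

```text
[-2.13452792e+00  1.73309279e+01  1.05652811e+01 -6.97971204e-02
 -8.32267871e+01  8.70773696e+00]
```

Knob top at about (327,216) matches the fit's (331,217) to within a few mm, and the clamp bracket shows at about (240,232) as predicted. I'm going to the clamp.

```bash
python3 go.py 0.705 -0.1645 0.221 -83.65
```

```text
tcp [ 0.632  -0.2151  0.3592] [-1.80e+02  1.00e-01 -8.34e+01] F [ 3.   0.5 -0.3] w 0.0875 gf 0.0 t 1.6 j6 8.7
shift [-0.0417 -0.0782  0.1383] spin 0.0038
```

Request:
drive_tool([
  {"x":-0.025,"y":-0.045,"z":0,"spin":0,"fingers":0.4},
  {"x":-0.046,"y":-0.083,"z":0.02,"spin":0,"fingers":0.2},
  {"x":-0.046,"y":-0.083,"z":0.07,"spin":0,"fingers":0},
  {"x":-0.046,"y":-0.083,"z":0.1,"spin":0,"fingers":0},
  {"x":-0.046,"y":-0.083,"z":0.1,"spin":0,"fingers":0},
  {"x":-0.046,"y":-0.083,"z":0.1,"spin":0,"fingers":0},
])

```text
time_s: 2.35
tcp_pos: [0.7051, -0.1671, 0.2624]
eef_rot: [-179.9, -0.1, -83.6]
contact_force: [0.6, 0.1, 1.3]
gripper_width: 0.0441
gripper_force: 0.0
```

```bash
python3 go.py 0.705 -0.1645 0.221 -83.65; python3 - <<'E'
from h import *
c=cam("wrist"); save(c,"w2.png",(120,140,520,400),2)
a=np.radians(6.35); 
for n,P in dict(clamp=[.05,-.135,.223],knob=[-.045,-.163,.228],bl=[.05,-.113,.223],br=[.05,-.157,.223]).items():
    print(n, ((proj(c,R.from_euler('z',a).apply(P)+[.6402,-.0357,0])-[120,140])*2).round(1))
E
```

```text
tcp [ 0.7051 -0.1671  0.2624] [-1.799e+02 -1.000e-01 -8.360e+01] F [0.6 0.1 1.3] w 0.0441 gf 0.0 t 2.35 j6 4.3
shift [-0.0026 -0.0001  0.0414] spin 0.0002
clamp [[396.6 192.9]]
knob [[715.9 109.8]]
bl [[396.5 257.1]]
br [[396.7 124.8]]
```

View pics/w2.png

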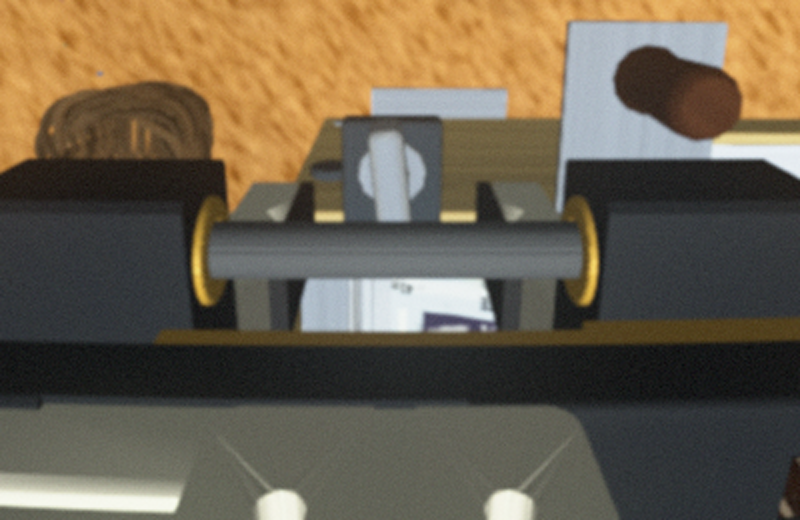

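Wrist view (2x crop): T-bar runs from (382,133) to (397,215), about 1 mm off and turned about 9° already. The knob top is at (706,103), roughly 3 mm further +x than predicted. Descending onto the bar.

Request:
drive_tool([
  {"x":-0.002,"y":-0.001,"z":0.02,"spin":-0.1,"fingers":0},
  {"x":-0.002,"y":-0.001,"z":0.041,"spin":-0.15,"fingers":0},
  {"x":-0.002,"y":-0.001,"z":0.041,"spin":-0.15,"fingers":-0.5},
  {"x":-0.002,"y":-0.001,"z":0.041,"spin":-0.15,"fingers":-1},
  {"x":-0.002,"y":-0.001,"z":0.041,"spin":-0.15,"fingers":-1},
  {"x":-0.002,"y":-0.001,"z":0.041,"spin":-0.15,"fingers":-1},
  {"x":-0.002,"y":-0.001,"z":0.041,"spin":-0.15,"fingers":-1},
], newtons=15)

```text
time_s: 3.28
tcp_pos: [0.7062, -0.1645, 0.2208]
eef_rot: [-179.8, -0.1, -75.0]
contact_force: [2.3, 0.6, 2.6]
gripper_width: 0.0113
gripper_force: 14.8
```

Request:
drive_tool([
  {"x":0,"y":0,"z":0,"spin":-0.15,"fingers":-1},
  {"x":0,"y":0,"z":0,"spin":-0.3,"fingers":-1},
  {"x":0,"y":0,"z":0,"spin":-0.45,"fingers":-1},
  {"x":0,"y":0,"z":0,"spin":-0.6,"fingers":-1},
  {"x":0,"y":0,"z":0,"spin":-0.75,"fingers":-1},
  {"x":0,"y":0,"z":0,"spin":-0.9,"fingers":-1},
  {"x":0,"y":0,"z":0,"spin":-1.05,"fingers":-1},
  {"x":0,"y":0,"z":0,"spin":-1.2,"fingers":-1},
  {"x":0,"y":0,"z":0,"spin":-1.2,"fingers":-1},
])

```text
time_s: 4.4
tcp_pos: [0.7067, -0.1637, 0.2208]
eef_rot: [-179.9, -0.2, -6.1]
contact_force: [3.6, 3.8, 2.2]
gripper_width: 0.0107
gripper_force: 15.0
```

```bash
python3 go.py 0.705 -0.1645 0.221 -83.65
```

```text
tcp [ 0.7067 -0.1637  0.2208] [-179.9   -0.2   -6.1] F [3.6 3.8 2.2] w 0.0107 gf 14.965856717753923 t 4.4 j6 81.6
shift [-0.0016  0.001  -0.0002] spin 1.353
```

Request:
drive_tool([
  {"x":0,"y":0,"z":0,"spin":0,"fingers":-0.4},
  {"x":0,"y":0,"z":0,"spin":0,"fingers":-0.4},
  {"x":0,"y":0,"z":-0.03,"spin":0,"fingers":-0.3},
  {"x":0,"y":0,"z":-0.05,"spin":-0.1,"fingers":-0.18},
  {"x":-0.045,"y":0.025,"z":-0.05,"spin":-0.217,"fingers":-0.18},
  {"x":-0.086,"y":0.05,"z":-0.05,"spin":-0.217,"fingers":-0.18},
  {"x":-0.086,"y":0.05,"z":-0.035,"spin":-0.217,"fingers":-0.18},
  {"x":-0.086,"y":0.05,"z":-0.035,"spin":-0.217,"fingers":-0.18},
])

```text
time_s: 5.4
tcp_pos: [0.6133, -0.205, 0.2533]
eef_rot: [-180.0, 0.1, 6.1]
contact_force: [0.3, 0.5, -0.1]
gripper_width: 0.0361
gripper_force: 0.0
```

```bash
python3 go.py 0.6155 -0.204 0.206 6.35; python3 - <<'E'
from h import *
c=cam("wrist"); save(c,"w3.png",(120,100,520,400),2)
a=np.radians(6.35); 
for n,P in dict(clamp=[.05,-.135,.223],knob=[-.045,-.163,.228]).items():
    print(n, ((proj(c,R.from_euler('z',a).apply(P)+[.6402,-.0357,0])-[120,100])*2).round(1))
E
```

```text
tcp [ 0.6133 -0.205   0.2533] [-1.8e+02  1.0e-01  6.1e+00] F [ 0.3  0.5 -0.1] w 0.0361 gf 0.0 t 5.4 j6 97.3
shift [ 0.0024 -0.0007  0.0473] spin -0.0045
clamp [[280.  -62.9]]
knob [[388.9 283.9]]
```

View pics/w3.png

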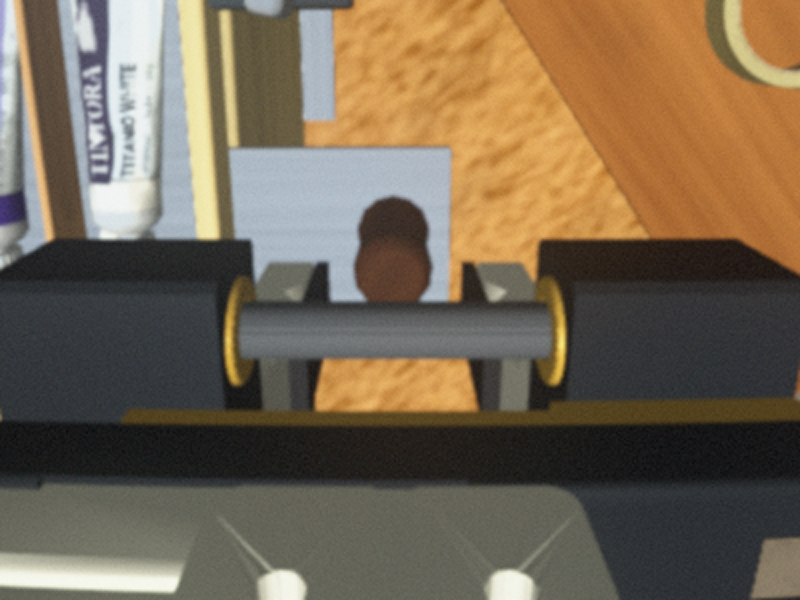

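Knob top at (393,270) sits about 4 mm further +x than modelled. Descending with that correction and gripping.

Request:
drive_tool([
  {"x":0.004,"y":-0.001,"z":0.02,"spin":0,"fingers":-0.18},
  {"x":0.004,"y":-0.001,"z":0.047,"spin":0,"fingers":-0.18},
  {"x":0.004,"y":-0.001,"z":0.047,"spin":0,"fingers":-0.4},
  {"x":0.004,"y":-0.001,"z":0.047,"spin":0,"fingers":-1},
  {"x":0.004,"y":-0.001,"z":0.047,"spin":0,"fingers":-1},
  {"x":0.004,"y":-0.001,"z":0.047,"spin":0,"fingers":-1},
], newtons=25)

```text
time_s: 6.2
tcp_pos: [0.6188, -0.2034, 0.208]
eef_rot: [180.0, -0.1, 6.1]
contact_force: [3.6, -1.3, -6.3]
gripper_width: 0.0224
gripper_force: 25.0
```

Request:
drive_tool([
  {"x":0,"y":-0.003,"z":0,"spin":0,"fingers":-1},
  {"x":0,"y":-0.006,"z":0,"spin":0,"fingers":-1},
  {"x":0,"y":-0.006,"z":0,"spin":0,"fingers":-1},
])

```text
time_s: 6.58
tcp_pos: [0.6182, -0.1982, 0.208]
eef_rot: [179.9, -0.1, 6.2]
contact_force: [6.9, -6.6, -7.6]
gripper_width: 0.0225
gripper_force: 25.0
```

Request:
drive_tool([
  {"x":0,"y":-0.002,"z":0,"spin":0,"fingers":-1},
  {"x":0,"y":-0.002,"z":0,"spin":0,"fingers":-1},
])

```text
time_s: 6.82
tcp_pos: [0.6182, -0.1981, 0.2081]
eef_rot: [179.8, -0.1, 6.1]
contact_force: [8.0, -16.0, -10.5]
gripper_width: 0.0227
gripper_force: 25.0
```

Request:
drive_tool([
  {"x":0,"y":0.01,"z":0,"spin":0,"fingers":-1},
  {"x":0,"y":0.03,"z":0,"spin":0,"fingers":-1},
  {"x":0,"y":0.05,"z":0,"spin":0,"fingers":-1},
  {"x":0,"y":0.07,"z":0,"spin":0,"fingers":-1},
  {"x":0,"y":0.09,"z":0,"spin":0,"fingers":-1},
  {"x":0,"y":0.11,"z":0,"spin":0,"fingers":-1},
  {"x":0,"y":0.13,"z":0,"spin":0,"fingers":-1},
  {"x":0,"y":0.145,"z":0,"spin":0,"fingers":-1},
  {"x":0,"y":0.15,"z":0,"spin":0,"fingers":-1},
  {"x":0,"y":0.15,"z":0,"spin":0,"fingers":-1},
], newtons=35)

```text
time_s: 8.07
tcp_pos: [0.6342, -0.3447, 0.208]
eef_rot: [180.0, -0.1, 6.1]
contact_force: [4.8, -1.4, -4.6]
gripper_width: 0.0221
gripper_force: 35.0
```

```bash
python3 go.py 0.6353 -0.3522 0.208 6.35; python3 - <<'E'
from h import *
t=cam("top"); save(t,"top2.png",(230,110,430,300),3)
E
```

```text
tcp [ 0.6342 -0.3447  0.208 ] [ 1.8e+02 -1.0e-01  6.1e+00] F [ 4.8 -1.4 -4.6] w 0.0221 gf 34.99929293990135 t 8.075 j6 109.3
shift [0.0003 0.0076 0.    ] spin -0.0036
```

View pics/top2.png

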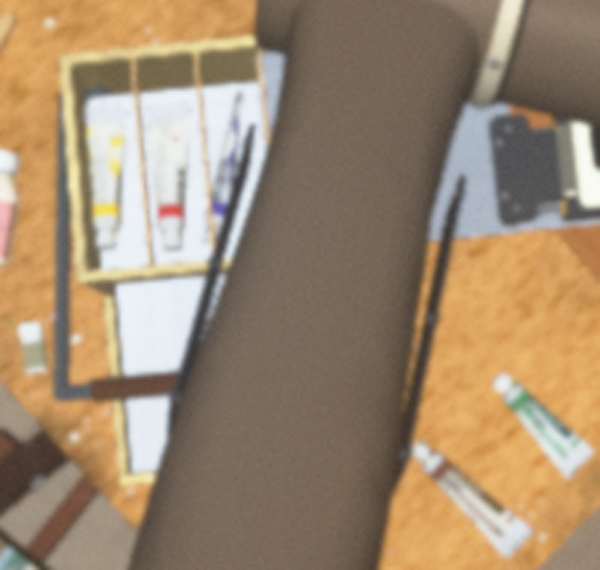

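Yellow and red have dropped. Blue at (230,165) still tilts on the gate edge, with the opening at about 147 mm, so I pull on to 155 mm.

Request:
drive_tool([
  {"x":0,"y":0.004,"z":0,"spin":0,"fingers":-1},
  {"x":0,"y":0.0075,"z":0,"spin":0,"fingers":-1},
  {"x":0,"y":0.0075,"z":0,"spin":0,"fingers":-1},
  {"x":0,"y":0.0075,"z":0,"spin":0,"fingers":-1},
  {"x":0,"y":0.0075,"z":0,"spin":0,"fingers":-1},
])

```text
time_s: 8.75
tcp_pos: [0.635, -0.3514, 0.208]
eef_rot: [180.0, -0.1, 6.2]
contact_force: [5.2, 0.4, -2.9]
gripper_width: 0.0219
gripper_force: 35.0
```

```bash
python3 - <<'E'
from h import *
s=sensors.get_state(); print(s['tcp_pos'],s['gripper_width'])
t=cam("top"); a=t['pixels'][120:210,245:330]
s=cam("scene"); b=s['pixels'][150:290,240:420]
a=cv2.resize(a,None,fx=4,fy=4,interpolation=2); b=cv2.resize(b,(463,360),interpolation=2)
cv2.imwrite('pics/m3.png',np.hstack([a,b])[:,:,::-1])
E
```

```text
[ 0.63498371 -0.35137573  0.20800588] 0.02193717124452447
```

View pics/m3.png

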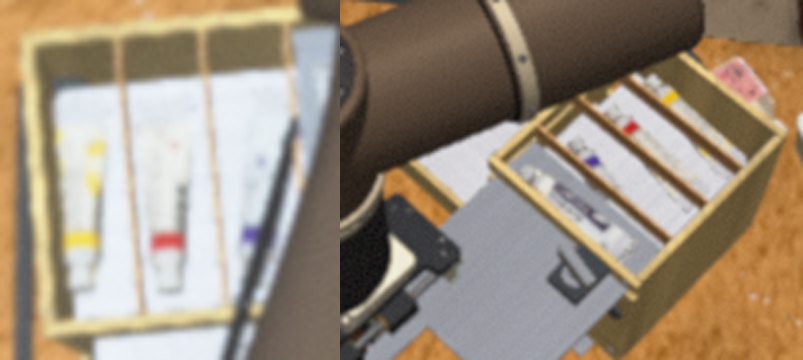

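All three dropped (blue now lies flat below) and the white reserve tube is still on the gate. Pushing the gate home.

Request:
drive_tool([
  {"x":0,"y":-0.01,"z":0,"spin":0,"fingers":-1},
  {"x":0,"y":-0.03,"z":0,"spin":0,"fingers":-1},
  {"x":0,"y":-0.055,"z":0,"spin":0,"fingers":-1},
  {"x":0,"y":-0.08,"z":0,"spin":0,"fingers":-1},
  {"x":0,"y":-0.105,"z":0,"spin":0,"fingers":-1},
  {"x":0,"y":-0.13,"z":0,"spin":0,"fingers":-1},
  {"x":0,"y":-0.15,"z":0,"spin":0,"fingers":-1},
  {"x":0,"y":-0.156,"z":0,"spin":0,"fingers":-1},
  {"x":0,"y":-0.157,"z":0,"spin":0,"fingers":-1},
  {"x":0,"y":-0.157,"z":0,"spin":0,"fingers":-1},
])

```text
time_s: 10.1
tcp_pos: [0.6182, -0.1982, 0.208]
eef_rot: [179.8, -0.1, 6.1]
contact_force: [6.3, -12.7, -9.8]
gripper_width: 0.0224
gripper_force: 35.0
```

```bash
python3 go.py 0.7065 -0.164 0.221 6.35
```

```text
tcp [ 0.6182 -0.1982  0.208 ] [ 1.798e+02 -1.000e-01  6.100e+00] F [  6.3 -12.7  -9.8] w 0.0224 gf 34.998250622302294 t 10.1 j6 96.5
shift [ 0.0915 -0.0245 -0.0129] spin -0.0038
```

Request:
drive_tool([
  {"x":0,"y":0,"z":0,"spin":0,"fingers":-0.18},
  {"x":0,"y":0,"z":0,"spin":0,"fingers":-0.18},
  {"x":0,"y":0,"z":-0.04,"spin":0,"fingers":-0.18},
  {"x":0.02,"y":0,"z":-0.065,"spin":0.1,"fingers":-0.3},
  {"x":0.06,"y":-0.015,"z":-0.065,"spin":0.213,"fingers":-0.4},
  {"x":0.0915,"y":-0.0235,"z":-0.065,"spin":0.213,"fingers":-0.4},
  {"x":0.0915,"y":-0.0235,"z":-0.05,"spin":0.213,"fingers":-0.4},
  {"x":0.0915,"y":-0.0235,"z":-0.05,"spin":0.213,"fingers":-0.4},
], newtons=15)

```text
time_s: 11.1
tcp_pos: [0.7043, -0.1624, 0.2557]
eef_rot: [-180.0, 0.2, -6.0]
contact_force: [-0.4, 0.7, -0.1]
gripper_width: 0.0265
gripper_force: 0.0
```

```bash
python3 go.py 0.7065 -0.164 0.221 -6.1
```

```text
tcp [ 0.7043 -0.1624  0.2557] [-180.     0.2   -6. ] F [-0.4  0.7 -0.1] w 0.0265 gf 0.0 t 11.1 j6 81.6
shift [0.0024 0.0013 0.0347] spin 0.001
```

Request:
drive_tool([
  {"x":0.002,"y":0.0015,"z":0.015,"spin":0,"fingers":-0.4},
  {"x":0.002,"y":0.0015,"z":0.035,"spin":0,"fingers":-0.4},
  {"x":0.002,"y":0.0015,"z":0.035,"spin":0,"fingers":-0.7},
  {"x":0.002,"y":0.0015,"z":0.035,"spin":0,"fingers":-1},
  {"x":0.002,"y":0.0015,"z":0.035,"spin":0,"fingers":-1},
  {"x":0.002,"y":0.0015,"z":0.035,"spin":0,"fingers":-1},
])

```text
time_s: 11.85
tcp_pos: [0.7076, -0.1638, 0.2231]
eef_rot: [-179.9, -0.0, -6.0]
contact_force: [-1.1, 5.2, 1.0]
gripper_width: 0.0108
gripper_force: 15.0
```

Request:
drive_tool([
  {"x":0,"y":0,"z":0,"spin":0.15,"fingers":-1},
  {"x":0,"y":0,"z":0,"spin":0.3,"fingers":-1},
  {"x":0,"y":0,"z":0,"spin":0.45,"fingers":-1},
  {"x":0,"y":0,"z":0,"spin":0.6,"fingers":-1},
  {"x":0,"y":0,"z":0,"spin":0.75,"fingers":-1},
  {"x":0,"y":0,"z":0,"spin":0.9,"fingers":-1},
  {"x":0,"y":0,"z":0,"spin":1.05,"fingers":-1},
  {"x":0,"y":0,"z":0,"spin":1.2,"fingers":-1},
  {"x":0,"y":0,"z":0,"spin":1.34,"fingers":-1},
  {"x":0,"y":0,"z":0,"spin":1.34,"fingers":-1},
])

```text
time_s: 13.1
tcp_pos: [0.7063, -0.1651, 0.2231]
eef_rot: [179.9, -0.0, -83.0]
contact_force: [-5.1, 1.1, 2.1]
gripper_width: 0.0104
gripper_force: 15.0
```

```bash
python3 -c "
from h import *
s=sensors.get_state();print(s['moment'],s['eef_rot'],s['contact_force'])"
```

```text
[ 0.50058236  2.03655287 -0.02246744] [ 1.79874950e+02 -1.90131688e-02 -8.29694706e+01] [-5.13944076  1.11772649  2.08362377]
```

Request:
drive_tool([
  {"x":0,"y":0,"z":0,"spin":0.05,"fingers":-1},
  {"x":0,"y":0,"z":0,"spin":0.05,"fingers":-1},
])

```text
time_s: 13.35
tcp_pos: [0.7063, -0.1652, 0.2231]
eef_rot: [179.9, -0.0, -85.7]
contact_force: [-5.5, 1.5, 1.5]
gripper_width: 0.0111
gripper_force: 15.3
```

Request:
drive_tool([
  {"x":0,"y":0,"z":0,"spin":0,"fingers":-0.4},
  {"x":0,"y":0,"z":0,"spin":0,"fingers":-0.3},
  {"x":0,"y":0,"z":-0.04,"spin":0,"fingers":-0.3},
  {"x":0,"y":0,"z":-0.1,"spin":0,"fingers":-0.3},
  {"x":0,"y":0,"z":-0.15,"spin":0,"fingers":-0.3},
])

```text
time_s: 13.98
tcp_pos: [0.7079, -0.1648, 0.3755]
eef_rot: [-179.9, -0.1, -85.7]
contact_force: [0.7, -0.1, 0.3]
gripper_width: 0.0307
gripper_force: 0.0
```

```bash
python3 go.py 0.468 -0.025 0.40 6.35; python3 - <<'E'
from h import *
c=cam("wrist"); save(c,"w4.png")
a=np.radians(6.35); 
for n,P in dict(clamp=[.05,-.135,.223],knob=[-.045,-.16,.228],bl=[.05,-.113,.223],br=[.05,-.157,.223]).items():
    print(n, proj(c,R.from_euler('z',a).apply(P)+[.6402,-.0357,0]).round(1))
E
```

```text
tcp [ 0.7079 -0.1648  0.3755] [-1.799e+02 -1.000e-01 -8.570e+01] F [ 0.7 -0.1  0.3] w 0.0307 gf 0.0 t 13.975 j6 2.1
shift [-0.1574  0.2287 -0.0251] spin -1.6067
clamp [[321.4 193.6]]
knob [[420.6 165.7]]
bl [[322.1 215. ]]
br [[320.6 171.4]]
```

View pics/w4.png

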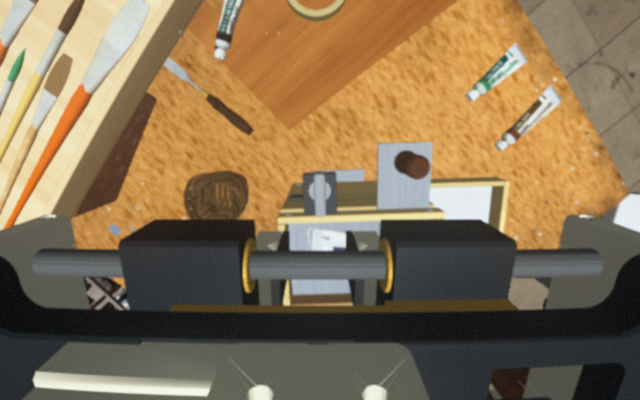

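The clamp bar at (320,193) is square again (tight), and the knob at (413,165) is home. Next, the lever.

Request:
drive_tool([
  {"x":-0.015,"y":0.03,"z":0,"spin":-0.16,"fingers":-1},
  {"x":-0.03,"y":0.05,"z":0,"spin":-0.32,"fingers":-1},
  {"x":-0.045,"y":0.075,"z":0,"spin":-0.48,"fingers":-1},
  {"x":-0.06,"y":0.1,"z":0,"spin":-0.64,"fingers":-1},
  {"x":-0.08,"y":0.13,"z":0,"spin":-0.8,"fingers":-1},
  {"x":-0.1,"y":0.16,"z":0,"spin":-0.96,"fingers":-1},
  {"x":-0.12,"y":0.19,"z":0,"spin":-1.12,"fingers":-1},
  {"x":-0.135,"y":0.21,"z":0,"spin":-1.28,"fingers":-1},
  {"x":-0.148,"y":0.227,"z":0,"spin":-1.44,"fingers":-1},
  {"x":-0.148,"y":0.227,"z":0.02,"spin":-1.607,"fingers":-1},
])

```text
time_s: 15.28
tcp_pos: [0.4702, -0.0334, 0.3547]
eef_rot: [-180.0, -0.3, 6.8]
contact_force: [0.4, -0.2, -0.6]
gripper_width: 0.0005
gripper_force: 0.0
```

```bash
python3 go.py 0.470 -0.0342 0.297 6.35
```

```text
tcp [ 0.4702 -0.0334  0.3547] [-180.    -0.3    6.8] F [ 0.4 -0.2 -0.6] w 0.0005 gf 0.0 t 15.275 j6 76.8
shift [-0.0007  0.0008  0.0577] spin 0.0072
```

Request:
drive_tool([
  {"x":0,"y":0,"z":0.045,"spin":0,"fingers":-1},
  {"x":-0.003,"y":0,"z":0.066,"spin":0,"fingers":-1},
  {"x":-0.013,"y":0,"z":0.0865,"spin":0,"fingers":-1},
  {"x":-0.024,"y":0,"z":0.1135,"spin":0,"fingers":-1},
  {"x":-0.032,"y":0,"z":0.1415,"spin":0,"fingers":-1},
  {"x":-0.037,"y":0,"z":0.17,"spin":0,"fingers":-1},
  {"x":-0.039,"y":0,"z":0.199,"spin":0,"fingers":-1},
  {"x":-0.038,"y":0,"z":0.228,"spin":0,"fingers":-1},
  {"x":-0.035,"y":0,"z":0.252,"spin":0,"fingers":-1},
  {"x":-0.034,"y":0,"z":0.258,"spin":0,"fingers":-1},
])

```text
time_s: 16.52
tcp_pos: [0.4353, -0.0383, 0.0949]
eef_rot: [179.9, 0.2, 6.4]
contact_force: [-18.9, 3.6, 43.5]
gripper_width: 0.0001
gripper_force: 21.5
```

Request:
drive_tool([
  {"x":0,"y":0,"z":0.002,"spin":0,"fingers":-1},
  {"x":0,"y":0,"z":0.002,"spin":0,"fingers":-1},
  {"x":0,"y":0,"z":0.002,"spin":0,"fingers":-1},
  {"x":0,"y":0,"z":0.002,"spin":0,"fingers":-1},
])

```text
time_s: 17.02
tcp_pos: [0.4353, -0.0383, 0.0951]
eef_rot: [179.9, 0.1, 6.4]
contact_force: [-18.6, 3.5, 39.5]
gripper_width: 0.0004
gripper_force: 19.7
```

```bash
python3 - <<'E'
from h import *
s=sensors.get_state(); print(s['tcp_pos'],s['contact_force'])
t=cam("top"); a=t['pixels'][100:290,230:380]
s=cam("scene"); b=s['pixels'][120:290,240:420]
a=cv2.resize(a,None,fx=2.5,fy=2.5,interpolation=2); b=cv2.resize(b,(420,a.shape[0]),interpolation=2)
cv2.imwrite('pics/m4.png',np.hstack([a,b])[:,:,::-1])
E
```

```text
[ 0.43529299 -0.03829846  0.09508741] [-18.57801811   3.46113931  39.46586906]
```

View pics/m4.png

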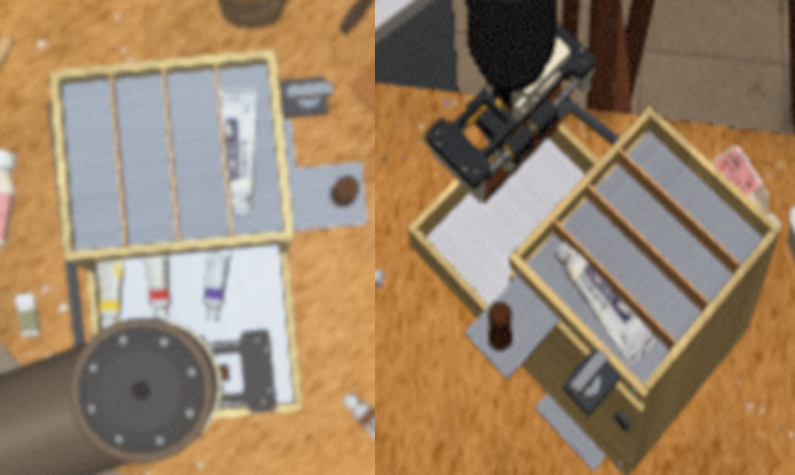

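The bays are empty and the reserve is in place. The caps of the three tubes show in the tray at (110,310), (158,300) and (213,300), and the lever is on its stop. Easing back now.

Request:
drive_tool([
  {"x":-0.002,"y":0,"z":-0.018,"spin":0,"fingers":-1},
  {"x":-0.004,"y":0,"z":-0.032,"spin":0,"fingers":-1},
  {"x":-0.005,"y":0,"z":-0.0465,"spin":0,"fingers":-1},
  {"x":-0.005,"y":0,"z":-0.061,"spin":0,"fingers":-1},
  {"x":-0.0045,"y":0,"z":-0.0755,"spin":0,"fingers":-1},
  {"x":-0.003,"y":0,"z":-0.09,"spin":0,"fingers":-1},
  {"x":0,"y":0,"z":-0.104,"spin":0,"fingers":-1},
  {"x":0.002,"y":0,"z":-0.1185,"spin":0,"fingers":-1},
  {"x":0.006,"y":0,"z":-0.1325,"spin":0,"fingers":-1},
  {"x":0.01,"y":0,"z":-0.1465,"spin":0,"fingers":-1},
])

```text
time_s: 18.38
tcp_pos: [0.4472, -0.0364, 0.2404]
eef_rot: [-180.0, -0.1, 6.4]
contact_force: [3.3, 1.3, 4.4]
gripper_width: 0.0003
gripper_force: 1.8
```

Request:
drive_tool([
  {"x":0.005,"y":0,"z":-0.0135,"spin":0,"fingers":-1},
  {"x":0.011,"y":0,"z":-0.027,"spin":0,"fingers":-1},
  {"x":0.017,"y":0,"z":-0.04,"spin":0,"fingers":-1},
  {"x":0.022,"y":0,"z":-0.05,"spin":0,"fingers":-1},
  {"x":0.023,"y":0,"z":-0.06,"spin":0,"fingers":-1},
  {"x":0.023,"y":0,"z":-0.1,"spin":0,"fingers":-1},
  {"x":0.023,"y":0,"z":-0.15,"spin":0,"fingers":-1},
])

```text
time_s: 19.25
tcp_pos: [0.4674, -0.0343, 0.3887]
eef_rot: [180.0, 0.3, 6.4]
contact_force: [1.9, 0.2, -0.1]
gripper_width: 0.0002
gripper_force: 0.0
```

Request:
drive_tool([
  {"x":0,"y":0.06,"z":0,"spin":0,"fingers":0},
  {"x":0,"y":0.12,"z":0,"spin":0,"fingers":0.2},
  {"x":0,"y":0.18,"z":0,"spin":0,"fingers":0.2},
  {"x":0,"y":0.23,"z":0,"spin":0,"fingers":0.2},
  {"x":0,"y":0.23,"z":0,"spin":0,"fingers":0.2},
])

```text
time_s: 19.88
tcp_pos: [0.4934, -0.2651, 0.387]
eef_rot: [-179.9, 0.3, 6.1]
contact_force: [0.3, 0.2, -0.8]
gripper_width: 0.0451
gripper_force: 0.0
```

```bash
python3 - <<'E'
from h import *
s=sensors.get_state(); print(s['tcp_pos'],s['contact_force'],s['eef_rot'])
t=cam("top"); a=t['pixels'][100:300,230:430]
s=cam("scene"); b=s['pixels'][120:290,180:420]
a=cv2.resize(a,None,fx=2,fy=2,interpolation=2); b=cv2.resize(b,(400,a.shape[0]),interpolation=2)
cv2.imwrite('pics/m5.png',np.hstack([a,b])[:,:,::-1])
E
```

```text
[ 0.49336125 -0.26514612  0.38699119] [ 0.29783665  0.2007967  -0.78634514] [-179.89289963    0.28758009    6.11997846]
```

View pics/m5.png

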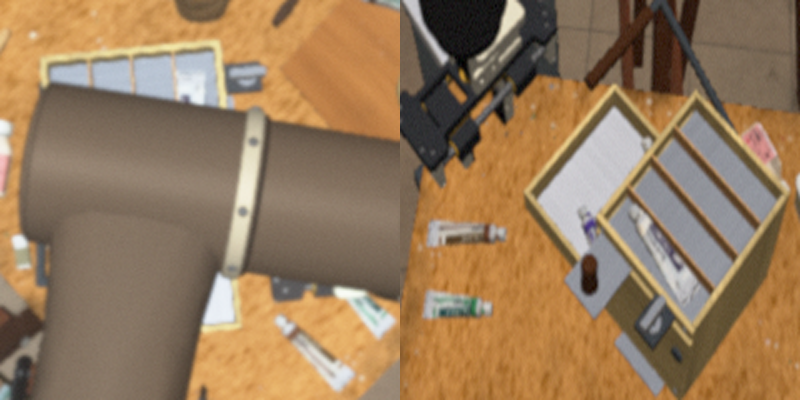

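Lever is up, the gate is home and the blue cap is visible in the tray; the other two are hidden. The spares are unmoved, so I go for a close look at them.

Request:
drive_tool([
  {"x":-0.045,"y":0.017,"z":0,"spin":-0.16,"fingers":0.3},
  {"x":-0.09,"y":0.034,"z":0.02,"spin":-0.32,"fingers":0.5},
  {"x":-0.139,"y":0.05,"z":0.04,"spin":-0.48,"fingers":0.5},
  {"x":-0.139,"y":0.05,"z":0.057,"spin":-0.663,"fingers":0.5},
  {"x":-0.139,"y":0.05,"z":0.057,"spin":-0.663,"fingers":0.5},
  {"x":-0.139,"y":0.05,"z":0.057,"spin":-0.663,"fingers":0.5},
])

```text
time_s: 20.72
tcp_pos: [0.3627, -0.3272, 0.3329]
eef_rot: [180.0, -0.0, 44.2]
contact_force: [0.5, -0.3, -0.3]
gripper_width: 0.0657
gripper_force: 0.0
```

```bash
cat > tubes.py <<'E'
from h import *
c=cam("wrist")
im=c['pixels']; hsv=cv2.cvtColor(im,cv2.COLOR_RGB2HSV)
m=((hsv[...,1]<110)|((hsv[...,0]>35)&(hsv[...,0]<140))).astype(np.uint8)   # not orange table
m=cv2.morphologyEx(m,cv2.MORPH_CLOSE,np.ones((9,9),np.uint8)); m[225:]=0
m=cv2.morphologyEx(m,cv2.MORPH_OPEN,np.ones((5,5),np.uint8))
out=im.copy()
for k in cv2.findContours(m,cv2.RETR_EXTERNAL,cv2.CHAIN_APPROX_NONE)[0]:
    if cv2.contourArea(k)<600: continue
    P=np.array([onz(c,tuple(p),.011)[:2] for p in k[::3,0].astype(float)],np.float32)
    (cx,cy),(w,h),an=cv2.minAreaRect(P*1000)
    if w>h: an+=0; L,W=w,h
    else: an+=90; L,W=h,w
    print('centre',round(cx/1000,4),round(cy/1000,4),'L',round(L),'W',round(W),'angle',round(an,1))
    cv2.drawContours(out,[k],-1,(255,0,0),1)
c['pixels']=out
import sys; save(c,sys.argv[1])
E
python3 go.py 0.374 -0.264 0.3 44; python3 tubes.py w5.png
```

```text
tcp [ 0.3627 -0.3272  0.3329] [180.   -0.   44.2] F [ 0.5 -0.3 -0.3] w 0.0657 gf 0.0 t 20.725 j6 153.1
shift [ 0.0522 -0.0374  0.0329] spin 0.0037
centre 0.4394 -0.3294 L 113 W 35 angle 46.4
centre 0.3783 -0.2721 L 134 W 45 angle 44.0
centre 0.7407 -0.4338 L 110 W 95 angle 137.9
centre 0.4214 -0.114 L 192 W 89 angle 133.1
centre 0.4256 -0.2744 L 1088 W 343 angle 134.2
```

View pics/w5.png

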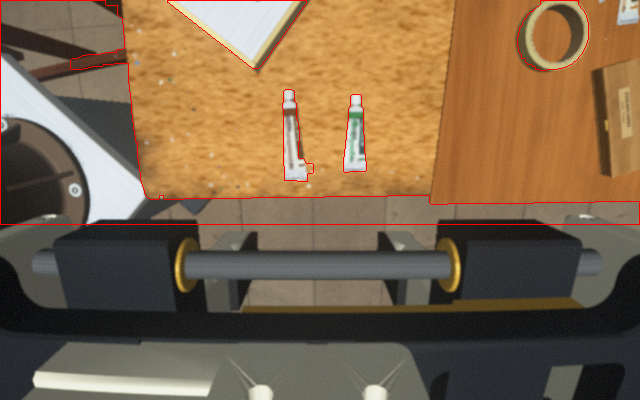

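Green spare (113 mm) is at (355,133) px, i.e. (0.439,-0.329) at 46°. Brown (132 mm) is at (293,136) px. No third one is visible. Grasping green.

Request:
drive_tool([
  {"x":0.03,"y":0.03,"z":0.04,"spin":-0.038,"fingers":0.3},
  {"x":0.0535,"y":0.055,"z":0.08,"spin":-0.038,"fingers":0.3},
  {"x":0.0535,"y":0.055,"z":0.13,"spin":-0.038,"fingers":0.3},
  {"x":0.0535,"y":0.055,"z":0.18,"spin":-0.038,"fingers":0.3},
  {"x":0.0535,"y":0.055,"z":0.23,"spin":-0.038,"fingers":0.3},
  {"x":0.0535,"y":0.055,"z":0.265,"spin":-0.038,"fingers":0.3},
  {"x":0.0535,"y":0.055,"z":0.29,"spin":-0.038,"fingers":0.3},
  {"x":0.0535,"y":0.055,"z":0.306,"spin":-0.038,"fingers":0.3},
  {"x":0.0535,"y":0.055,"z":0.306,"spin":-0.038,"fingers":0.3},
], newtons=20)

```text
time_s: 21.9
tcp_pos: [0.4388, -0.3293, 0.0253]
eef_rot: [-179.9, 0.0, 46.5]
contact_force: [1.0, 0.3, 0.2]
gripper_width: 0.0573
gripper_force: 0.0
```

Request:
drive_tool([
  {"x":0,"y":0,"z":0,"spin":0,"fingers":-0.1},
  {"x":0,"y":0,"z":0,"spin":0,"fingers":-0.6},
  {"x":0,"y":0,"z":0,"spin":0,"fingers":-1},
  {"x":0,"y":0,"z":0,"spin":0,"fingers":-1},
  {"x":0,"y":0,"z":0,"spin":0,"fingers":-1},
])

```text
time_s: 22.52
tcp_pos: [0.4391, -0.3299, 0.0266]
eef_rot: [179.9, -0.0, 46.5]
contact_force: [0.2, 0.8, 6.0]
gripper_width: 0.0268
gripper_force: 19.9
```

Request:
drive_tool([
  {"x":0,"y":0,"z":-0.03,"spin":0,"fingers":-1},
  {"x":0,"y":0,"z":-0.085,"spin":0,"fingers":-1},
  {"x":0,"y":0,"z":-0.14,"spin":0,"fingers":-1},
  {"x":0,"y":0,"z":-0.195,"spin":0,"fingers":-1},
  {"x":0,"y":0,"z":-0.25,"spin":0,"fingers":-1},
  {"x":0.02,"y":0,"z":-0.3,"spin":0.1,"fingers":-1},
  {"x":0.06,"y":-0.01,"z":-0.31,"spin":0.2,"fingers":-1},
  {"x":0.11,"y":-0.02,"z":-0.31,"spin":0.3,"fingers":-1},
  {"x":0.16,"y":-0.03,"z":-0.31,"spin":0.4,"fingers":-1},
  {"x":0.21,"y":-0.04,"z":-0.31,"spin":0.5,"fingers":-1},
])

```text
time_s: 23.78
tcp_pos: [0.5545, -0.1482, 0.3359]
eef_rot: [-180.0, 0.0, 17.7]
contact_force: [0.2, -0.2, -0.3]
gripper_width: 0.0269
gripper_force: 19.3
```

```bash
python3 go.py 0.646 -0.0095 0.30 6.2
```

```text
tcp [ 0.5545 -0.1482  0.3359] [-180.     0.    17.7] F [ 0.2 -0.2 -0.3] w 0.0269 gf 19.34999936580425 t 23.775 j6 103.1
shift [ 0.1293 -0.1043  0.0359] spin 0.2005
```

Request:
drive_tool([
  {"x":0.045,"y":-0.035,"z":0,"spin":0.1,"fingers":-1},
  {"x":0.09,"y":-0.07,"z":0,"spin":0.2,"fingers":-1},
  {"x":0.129,"y":-0.104,"z":0.036,"spin":0.2,"fingers":-1},
  {"x":0.129,"y":-0.104,"z":0.066,"spin":0.2,"fingers":-1},
  {"x":0.129,"y":-0.104,"z":0.066,"spin":0.2,"fingers":-1},
  {"x":0.129,"y":-0.104,"z":0.066,"spin":0.2,"fingers":-1},
])

```text
time_s: 24.52
tcp_pos: [0.6454, -0.0117, 0.2715]
eef_rot: [180.0, -0.1, 6.4]
contact_force: [-0.4, 0.5, -0.3]
gripper_width: 0.0268
gripper_force: 19.4
```

```bash
python3 go.py 0.646 -0.0095 0.2225 6.2; python3 - <<'E'
from h import *
c=cam("wrist"); save(c,"w6.png",(120,100,520,400),2)
a=np.radians(6.2)
for y in (.050,.0,-.05):
    for x in (.089,.04): print(y,x,((proj(c,R.from_euler('z',a).apply([x,y,.2])+[.6427,-.035,0])-[120,100])*2).round(1))
E
```

```text
tcp [ 0.6454 -0.0117  0.2715] [ 1.8e+02 -1.0e-01  6.4e+00] F [-0.4  0.5 -0.3] w 0.0268 gf 19.35432928497903 t 24.525 j6 80.1
shift [ 0.0008 -0.0021  0.049 ] spin 0.0037
0.05 0.089 [[315.5  -3.8]]
0.05 0.04 [[318.9 142.7]]
0.0 0.089 [[466.2  -3.2]]
0.0 0.04 [[462.  143.2]]
-0.05 0.089 [[615.4  -1.3]]
-0.05 0.04 [[603.8 144.1]]
```

View pics/w6.png

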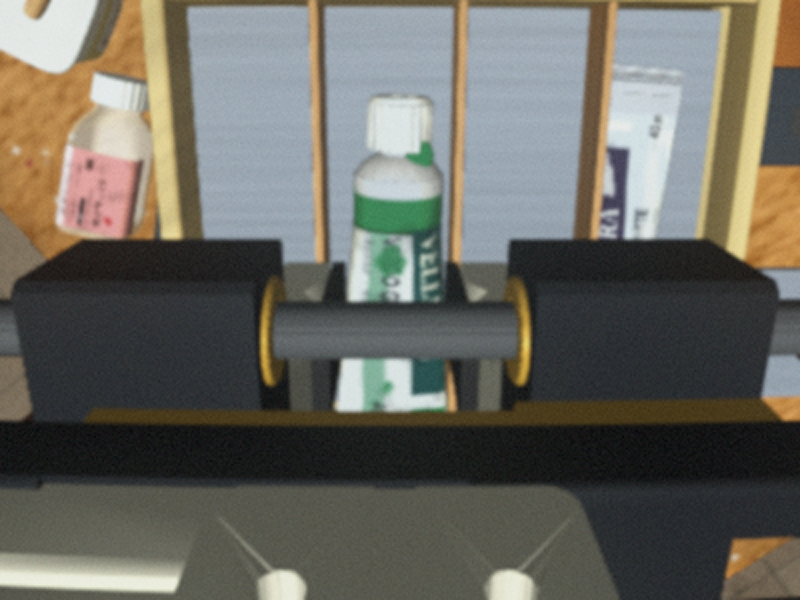

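Tube hangs centred over bay 2: dividers at (314,·) and (462,·), cap at (399,125), true centre about 1 mm left. Lowering and releasing just above the walls.

Request:
drive_tool([
  {"x":0.001,"y":-0.003,"z":0.02,"spin":0,"fingers":-1},
  {"x":0.001,"y":-0.003,"z":0.04,"spin":0,"fingers":-1},
  {"x":0.001,"y":-0.003,"z":0.0495,"spin":0,"fingers":-1},
  {"x":0.001,"y":-0.003,"z":0.0495,"spin":0,"fingers":-1},
  {"x":0.001,"y":-0.003,"z":0.0495,"spin":0,"fingers":-1},
  {"x":0.001,"y":-0.003,"z":0.0495,"spin":0,"fingers":0},
  {"x":0.001,"y":-0.003,"z":0.0495,"spin":0,"fingers":0},
  {"x":0.001,"y":-0.003,"z":0.0495,"spin":0,"fingers":0},
])

```text
time_s: 25.58
tcp_pos: [0.6457, -0.008, 0.2208]
eef_rot: [-180.0, -0.0, 6.4]
contact_force: [0.7, 0.1, -0.7]
gripper_width: 0.0432
gripper_force: 0.0
```

Request:
drive_tool([
  {"x":0,"y":0,"z":-0.03,"spin":0,"fingers":0},
  {"x":0,"y":0,"z":-0.08,"spin":0,"fingers":0.3},
  {"x":0,"y":0.05,"z":-0.11,"spin":0,"fingers":0.3},
  {"x":-0.04,"y":0.1,"z":-0.12,"spin":0,"fingers":0.3},
  {"x":-0.09,"y":0.14,"z":-0.12,"spin":0,"fingers":0.3},
  {"x":-0.14,"y":0.18,"z":-0.12,"spin":0,"fingers":0.3},
  {"x":-0.19,"y":0.22,"z":-0.12,"spin":0,"fingers":0.3},
  {"x":-0.23,"y":0.26,"z":-0.12,"spin":0,"fingers":0.3},
  {"x":-0.23,"y":0.29,"z":-0.12,"spin":-0.15,"fingers":0.3},
  {"x":-0.23,"y":0.29,"z":-0.12,"spin":-0.3,"fingers":0.3},
])

```text
time_s: 26.82
tcp_pos: [0.4488, -0.3239, 0.3405]
eef_rot: [180.0, 0.0, 23.7]
contact_force: [-0.6, 0.1, -0.6]
gripper_width: 0.0571
gripper_force: 0.0
```

```bash
python3 go.py 0.360 -0.330 0.333 44; python3 - <<'E'
from h import *
t=cam("top"); a=t['pixels'][100:300,230:430]
s=cam("scene"); b=s['pixels'][120:290,180:420]
a=cv2.resize(a,None,fx=2,fy=2,interpolation=2); b=cv2.resize(b,(400,a.shape[0]),interpolation=2)
cv2.imwrite('pics/m6.png',np.hstack([a,b])[:,:,::-1])
E
```

```text
tcp [ 0.4488 -0.3239  0.3405] [180.    0.   23.7] F [-0.6  0.1 -0.6] w 0.0571 gf 0.0 t 26.825 j6 129.3
shift [-0.0838 -0.0301  0.0075] spin -0.3537
```

View pics/m6.png

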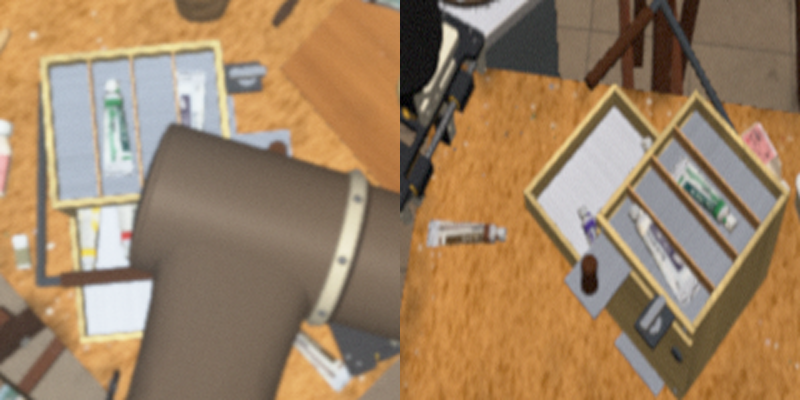

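Green lies flat in bay 2. I'll look again at the brown one.

Request:
drive_tool([
  {"x":-0.04,"y":-0.02,"z":0.02,"spin":-0.18,"fingers":0.3},
  {"x":-0.085,"y":-0.04,"z":0.04,"spin":-0.35,"fingers":0.3},
  {"x":-0.085,"y":-0.05,"z":0.06,"spin":-0.35,"fingers":0.3},
  {"x":-0.085,"y":-0.05,"z":0.06,"spin":-0.35,"fingers":0.3},
  {"x":-0.085,"y":-0.05,"z":0.06,"spin":-0.35,"fingers":0.3},
])

```text
time_s: 27.55
tcp_pos: [0.3527, -0.3104, 0.2816]
eef_rot: [179.9, -0.0, 43.6]
contact_force: [0.2, -0.3, -0.7]
gripper_width: 0.0569
gripper_force: 0.0
```

```bash
sed -i 's/np.ones((9,9)/np.ones((5,5)/; s/np.ones((5,5),np.uint8))$/np.ones((7,7),np.uint8))/' tubes.py; python3 tubes.py w7.png;python3 go.py 0.374 -0.264 0.027 44
```

```text
centre 0.3622 -0.2809 L 96 W 36 angle 43.6
centre 0.7377 -0.4408 L 113 W 80 angle 138.2
centre 0.419 -0.1212 L 162 W 76 angle 132.7
centre 0.4148 -0.2595 L 968 W 304 angle 133.6
tcp [ 0.3528 -0.3105  0.2815] [179.9  -0.   43.6] F [-0.1 -0.2 -0.8] w 0.0569 gf 0.0 t 27.6 j6 150.9
shift [ 0.0474 -0.0193  0.2545] spin -0.0062
```

View pics/w7.png

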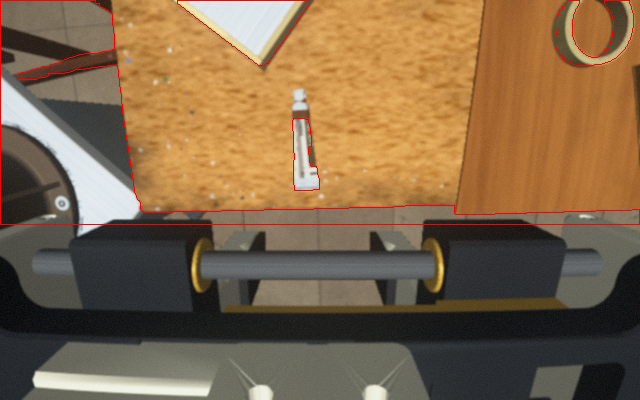

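Brown: cap end at (300,89), crimp middle at (306,190).

```bash
python3 - <<'E'
from h import *
c=cam("wrist")
a=onz(c,(300,89),.012);b=onz(c,(306.5,189),.006)
d=(a-b)[:2]; print(a,b,(a+b)/2,np.hypot(*d),np.degrees(np.arctan2(d[1],d[0])))
E
python3 go.py 0.374 -0.265 0.027 46
```

```text
[ 0.41837863 -0.21827119  0.012     ] [ 0.32821411 -0.31406228  0.006     ] [ 0.37329637 -0.26616673  0.009     ] 0.1315506499326585 46.73310271484544
tcp [ 0.3527 -0.3105  0.2814] [179.9  -0.   43.6] F [ 0.7 -0.   0.1] w 0.0571 gf 0.0 t 27.65 j6 150.9
shift [ 0.0467 -0.0185  0.2543] spin -0.041
```

Request:
drive_tool([
  {"x":0.03,"y":-0.012,"z":0.04,"spin":-0.054,"fingers":0.3},
  {"x":0.0455,"y":-0.018,"z":0.08,"spin":-0.054,"fingers":0.3},
  {"x":0.0455,"y":-0.018,"z":0.13,"spin":-0.054,"fingers":0.3},
  {"x":0.0455,"y":-0.018,"z":0.18,"spin":-0.054,"fingers":0.3},
  {"x":0.0455,"y":-0.018,"z":0.22,"spin":-0.054,"fingers":0.3},
  {"x":0.0455,"y":-0.018,"z":0.245,"spin":-0.054,"fingers":0.3},
  {"x":0.0455,"y":-0.018,"z":0.254,"spin":-0.054,"fingers":0.3},
  {"x":0.0455,"y":-0.018,"z":0.254,"spin":-0.054,"fingers":0.3},
])

```text
time_s: 28.65
tcp_pos: [0.3726, -0.2659, 0.0265]
eef_rot: [-180.0, 0.0, 46.8]
contact_force: [-1.0, 0.4, 0.3]
gripper_width: 0.0563
gripper_force: 0.0
```

Request:
drive_tool([
  {"x":0,"y":0,"z":0,"spin":0,"fingers":-0.1},
  {"x":0,"y":0,"z":0,"spin":0,"fingers":-0.6},
  {"x":0,"y":0,"z":0,"spin":0,"fingers":-1},
  {"x":0,"y":0,"z":0,"spin":0,"fingers":-1},
  {"x":0,"y":0,"z":0,"spin":0,"fingers":-1},
])

```text
time_s: 29.28
tcp_pos: [0.3724, -0.2658, 0.0269]
eef_rot: [180.0, -0.0, 46.8]
contact_force: [-0.4, 1.7, 5.5]
gripper_width: 0.0266
gripper_force: 20.1
```

```bash
python3 go.py 0.6515 -0.0582 0.333 6.3
```

```text
tcp [ 0.3724 -0.2658  0.0269] [180.   -0.   46.8] F [-0.4  1.7  5.5] w 0.0266 gf 20.125607397349086 t 29.275 j6 147.5
shift [ 0.3425  0.0613 -0.3059] spin 0.7065
```

Request:
drive_tool([
  {"x":0,"y":0,"z":-0.03,"spin":0,"fingers":-1},
  {"x":0,"y":0,"z":-0.085,"spin":0,"fingers":-1},
  {"x":0,"y":0,"z":-0.14,"spin":0,"fingers":-1},
  {"x":0,"y":0,"z":-0.195,"spin":0,"fingers":-1},
  {"x":0,"y":0,"z":-0.25,"spin":0,"fingers":-1},
  {"x":0.02,"y":0.005,"z":-0.3,"spin":0.1,"fingers":-1},
  {"x":0.06,"y":0.015,"z":-0.31,"spin":0.22,"fingers":-1},
  {"x":0.11,"y":0.03,"z":-0.31,"spin":0.34,"fingers":-1},
  {"x":0.16,"y":0.04,"z":-0.31,"spin":0.46,"fingers":-1},
  {"x":0.21,"y":0.05,"z":-0.31,"spin":0.58,"fingers":-1},
])

```text
time_s: 30.52
tcp_pos: [0.5534, -0.1459, 0.3362]
eef_rot: [-180.0, 0.0, 13.3]
contact_force: [0.7, -0.1, -0.4]
gripper_width: 0.0267
gripper_force: 19.5
```

```bash
python3 go.py 0.6515 -0.0582 0.272 6.3
```

```text
tcp [ 0.5534 -0.1459  0.3362] [-180.     0.    13.3] F [ 0.7 -0.1 -0.4] w 0.0267 gf 19.51904608446057 t 30.525 j6 98.5
shift [ 0.1157 -0.0627  0.0642] spin 0.1222
```

Request:
drive_tool([
  {"x":0.045,"y":-0.025,"z":0,"spin":0.122,"fingers":-1},
  {"x":0.09,"y":-0.05,"z":0,"spin":0.122,"fingers":-1},
  {"x":0.116,"y":-0.0625,"z":0.03,"spin":0.122,"fingers":-1},
  {"x":0.116,"y":-0.0625,"z":0.064,"spin":0.122,"fingers":-1},
  {"x":0.116,"y":-0.0625,"z":0.064,"spin":0.122,"fingers":-1},
  {"x":0.116,"y":-0.0625,"z":0.064,"spin":0.122,"fingers":-1},
])

```text
time_s: 31.28
tcp_pos: [0.651, -0.0595, 0.2739]
eef_rot: [180.0, -0.1, 6.5]
contact_force: [-0.3, 0.1, -0.1]
gripper_width: 0.0261
gripper_force: 19.5
```

```bash
python3 go.py 0.6515 -0.0582 0.2215 6.3
```

```text
tcp [ 0.651  -0.0595  0.2739] [ 1.8e+02 -1.0e-01  6.5e+00] F [-0.3  0.1 -0.1] w 0.0261 gf 19.523874352307757 t 31.275 j6 84.7
shift [ 0.0006 -0.0013  0.0524] spin 0.0042
```

Request:
drive_tool([
  {"x":0.0005,"y":-0.0015,"z":0.02,"spin":0,"fingers":-1},
  {"x":0.0005,"y":-0.0015,"z":0.04,"spin":0,"fingers":-1},
  {"x":0.0005,"y":-0.0015,"z":0.052,"spin":0,"fingers":-1},
  {"x":0.0005,"y":-0.0015,"z":0.052,"spin":0,"fingers":-1},
  {"x":0.0005,"y":-0.0015,"z":0.052,"spin":0,"fingers":-1},
  {"x":0.0005,"y":-0.0015,"z":0.052,"spin":0,"fingers":0},
  {"x":0.0005,"y":-0.0015,"z":0.052,"spin":0,"fingers":0},
  {"x":0.0005,"y":-0.0015,"z":0.052,"spin":0,"fingers":0},
])

```text
time_s: 32.28
tcp_pos: [0.651, -0.0575, 0.2208]
eef_rot: [180.0, -0.0, 6.5]
contact_force: [-0.5, 0.7, 0.3]
gripper_width: 0.0433
gripper_force: 0.0
```

Request:
drive_tool([
  {"x":0,"y":0,"z":-0.03,"spin":0,"fingers":0},
  {"x":0,"y":0,"z":-0.08,"spin":0,"fingers":0.3},
  {"x":0,"y":0.05,"z":-0.11,"spin":0,"fingers":0.3},
  {"x":-0.04,"y":0.1,"z":-0.12,"spin":0,"fingers":0.3},
  {"x":-0.08,"y":0.15,"z":-0.12,"spin":0,"fingers":0.3},
  {"x":-0.12,"y":0.2,"z":-0.12,"spin":0,"fingers":0.3},
  {"x":-0.15,"y":0.25,"z":-0.12,"spin":0,"fingers":0.3},
  {"x":-0.19,"y":0.29,"z":-0.12,"spin":0,"fingers":0.3},
  {"x":-0.24,"y":0.33,"z":-0.12,"spin":0,"fingers":0.3},
  {"x":-0.28,"y":0.37,"z":-0.12,"spin":0,"fingers":0.3},
])

```text
time_s: 33.52
tcp_pos: [0.4132, -0.4583, 0.341]
eef_rot: [180.0, -0.0, 6.5]
contact_force: [0.5, -1.1, -0.4]
gripper_width: 0.0569
gripper_force: 0.0
```

Request:
drive_tool([
  {"x":-0.05,"y":0.03,"z":0,"spin":0,"fingers":0.3},
  {"x":-0.1,"y":0.06,"z":0,"spin":0,"fingers":0.3},
  {"x":-0.13,"y":0.1,"z":0,"spin":0,"fingers":0.3},
  {"x":-0.15,"y":0.15,"z":0,"spin":0,"fingers":0.3},
  {"x":-0.15,"y":0.15,"z":0,"spin":0,"fingers":0.3},
  {"x":-0.15,"y":0.15,"z":0,"spin":0,"fingers":0.3},
])

```text
time_s: 34.28
tcp_pos: [0.2828, -0.6232, 0.34]
eef_rot: [-180.0, 0.0, 6.5]
contact_force: [0.5, 0.7, 0.5]
gripper_width: 0.0568
gripper_force: 0.0
```

```bash
python3 go.py 0.3 -0.5 0.333 6.3; cat > check.py <<'E'
from h import *
t=cam("top"); s=cam("scene"); a=np.radians(6.3); O=np.array([.6427,-.035,0])
# rectify dispenser top plane (z=.19) and tray plane (z=.018) into metric maps, 1 px = 1 mm; rows = -x, cols = -y
def rect(c,z,x0,x1,y0,y1):
    X,Y=np.meshgrid(np.arange(x1,x0,-.001),np.arange(y1,y0,-.001),indexing='ij')
    P=R.from_euler('z',a).apply(np.c_[X.ravel(),Y.ravel(),np.full(X.size,z)])+O
    uv=proj(c,P).astype(np.float32).reshape(X.shape+(2,))
    return cv2.remap(c['pixels'],uv[...,0],uv[...,1],cv2.INTER_LINEAR)
for nm,c in (('top',t),('scene',s)):
  for lab,z,b in (('bays',.19,(-.08,.09,-.1,.1)),('tray',.018,(-.245,-.09,-.1,.1))):
    im=rect(c,z,*b); h=cv2.cvtColor(im,cv2.COLOR_RGB2HSV); H,S,V=cv2.split(h)
    for col,m in dict(green=(H>40)&(H<90)&(S>60),yellow=(H>18)&(H<33)&(S>110)&(V>120),red=((H<8)|(H>172))&(S>110)&(V>90),blue=(H>112)&(H<150)&(S>70),brown=((H<18)|(H>165))&(S>50)&(S<170)&(V<130)).items():
        n,_,st,ce=cv2.connectedComponentsWithStats(m.astype(np.uint8))
        for i in range(1,n):
            if st[i,4]>60: print(nm,lab,col,'area',st[i,4],'x',int(b[1]*1000-ce[i,1]),'y',int(b[3]*1000-ce[i,0]),'size',st[i,3],st[i,2])
E
python3 check.py
```

```text
tcp [ 0.2828 -0.6232  0.34  ] [-180.     0.     6.5] F [0.5 0.7 0.5] w 0.0568 gf 0.0 t 34.275 j6 145.8
shift [ 0.0311 -0.1204  0.0071] spin 0.0035
top bays green area 198 x 32 y 26 size 21 20
top bays brown area 131 x 41 y -22 size 11 19
top bays brown area 86 x -14 y -33 size 25 5
top tray yellow area 140 x -132 y 90 size 8 21
top tray red area 81 x -114 y 31 size 6 16
top tray blue area 116 x -147 y -55 size 10 16
top tray brown area 1863 x -166 y 38 size 20 128
scene bays green area 238 x 28 y 27 size 20 23
scene bays brown area 1585 x 4 y 50 size 165 12
scene bays brown area 1337 x 4 y 0 size 164 11
scene bays brown area 963 x 10 y -48 size 164 11
scene bays brown area 777 x 12 y -28 size 72 31
scene tray yellow area 145 x -109 y -37 size 41 5
scene tray yellow area 476 x -145 y 33 size 10 129
scene tray yellow area 234 x -178 y -97 size 82 4
scene tray yellow area 71 x -233 y -97 size 23 4
scene tray blue area 175 x -152 y -52 size 12 20
scene tray brown area 515 x -115 y 82 size 54 11
scene tray brown area 314 x -120 y 25 size 53 12
scene tray brown area 284 x -115 y -87 size 40 23
```

The spares show in bays 2 and 3. In the tray, the yellow, red and blue bands sit at x of about -132, -114 and -147 mm. I'll check their heights from a second viewpoint, since red is closest to the hopper.

Request:
drive_tool([
  {"x":0.03,"y":-0.05,"z":0,"spin":0,"fingers":0.3},
  {"x":0.06,"y":-0.1,"z":0,"spin":0,"fingers":0.3},
  {"x":0.09,"y":-0.15,"z":0,"spin":0,"fingers":0.3},
  {"x":0.12,"y":-0.2,"z":-0.01,"spin":0,"fingers":0.3},
  {"x":0.15,"y":-0.25,"z":-0.02,"spin":0,"fingers":0.3},
  {"x":0.18,"y":-0.3,"z":-0.02,"spin":0,"fingers":0.3},
  {"x":0.21,"y":-0.34,"z":-0.02,"spin":0,"fingers":0.3},
  {"x":0.225,"y":-0.38,"z":-0.02,"spin":0,"fingers":0.3},
  {"x":0.225,"y":-0.38,"z":-0.02,"spin":0,"fingers":0.3},
  {"x":0.225,"y":-0.38,"z":-0.02,"spin":0,"fingers":0.3},
])

```text
time_s: 35.62
tcp_pos: [0.463, -0.2194, 0.3612]
eef_rot: [180.0, -0.1, 6.7]
contact_force: [-0.3, -0.0, 0.0]
gripper_width: 0.0569
gripper_force: 0.0
```

```bash
cat > tri.py <<'E'
exec(open('check.py').read().split("for nm,c")[0].replace('s=cam("scene")','s=cam("wrist")'))
print(sensors.get_state()['tcp_pos'])
b=(-.245,-.07,-.1,.1)
for z in (.018,.058):
    im=rect(s,z,*b); H,S,V=cv2.split(cv2.cvtColor(im,cv2.COLOR_RGB2HSV))
    for col,m in dict(yellow=(H>18)&(H<33)&(S>110)&(V>120),red=((H<8)|(H>172))&(S>110)&(V>90),blue=(H>112)&(H<150)&(S>70)).items():
        n,_,st,ce=cv2.connectedComponentsWithStats(m.astype(np.uint8))
        for i in range(1,n):
            if st[i,4]>60: print(z,col,'area',st[i,4],'x',int(b[1]*1000-ce[i,1]),'y',int(b[3]*1000-ce[i,0]),'size',st[i,3],st[i,2])
E
python3 tri.py
```

```text
[ 0.46285427 -0.22032925  0.36088274]
0.018 yellow area 82 x -99 y 79 size 13 10
0.018 yellow area 189 x -134 y 89 size 12 21
0.018 red area 168 x -115 y 34 size 10 21
0.018 blue area 120 x -100 y -60 size 25 10
0.018 blue area 183 x -149 y -54 size 13 20
0.058 yellow area 67 x -101 y 59 size 12 8
0.058 yellow area 190 x -134 y 71 size 10 24
0.058 red area 145 x -116 y 17 size 9 19
0.058 blue area 103 x -103 y -69 size 23 9
0.058 blue area 154 x -147 y -63 size 12 19
```

Request:
drive_tool([
  {"x":0.04,"y":0,"z":-0.02,"spin":0,"fingers":0.3},
  {"x":0.08,"y":0,"z":-0.04,"spin":0,"fingers":0.3},
  {"x":0.12,"y":0,"z":-0.04,"spin":0,"fingers":0.3},
  {"x":0.155,"y":0,"z":-0.04,"spin":0,"fingers":0.3},
  {"x":0.155,"y":0,"z":-0.04,"spin":0,"fingers":0.3},
  {"x":0.155,"y":0,"z":-0.04,"spin":0,"fingers":0.3},
])

```text
time_s: 36.48
tcp_pos: [0.6166, -0.2033, 0.4002]
eef_rot: [180.0, 0.1, 6.5]
contact_force: [-0.2, -0.4, 0.4]
gripper_width: 0.0568
gripper_force: 0.0
```

```bash
cat > tri2.py <<'E'
exec(open('check.py').read().split("for nm,c")[0].replace('s=cam("scene")','s=cam("wrist")'))
b=(-.08,.09,-.05,.1)
for nm,c in (('top',t),('wrist',s)):
  for z in (.198,.225):
    im=rect(c,z,*b); H,S,V=cv2.split(cv2.cvtColor(im,cv2.COLOR_RGB2HSV))
    for col,m in dict(green=(H>40)&(H<90)&(S>60),brown=((H<18)|(H>165))&(S>50)&(S<170)&(V<130)).items():
        n,_,st,ce=cv2.connectedComponentsWithStats(m.astype(np.uint8))
        for i in range(1,n):
            if st[i,4]>80: print(nm,z,col,'area',st[i,4],'x',int(b[1]*1000-ce[i,1]),'y',int(b[3]*1000-ce[i,0]),'size',st[i,3],st[i,2])
E
python3 tri2.py
```

```text
top 0.198 brown area 10732 x 18 y 66 size 170 88
top 0.198 brown area 1580 x 65 y -32 size 56 39
top 0.225 brown area 11265 x 17 y 64 size 170 89
top 0.225 brown area 1777 x 63 y -32 size 64 39
wrist 0.198 green area 224 x 31 y 22 size 18 24
wrist 0.198 green area 84 x -15 y 10 size 13 10
wrist 0.198 brown area 1663 x 8 y 45 size 164 13
wrist 0.198 brown area 1230 x 7 y -3 size 163 9
wrist 0.198 brown area 211 x 39 y -25 size 12 22
wrist 0.198 brown area 147 x -13 y -37 size 26 11
wrist 0.225 green area 185 x 31 y 7 size 14 22
wrist 0.225 brown area 1436 x 10 y 28 size 150 12
wrist 0.225 brown area 999 x 9 y -15 size 150 8
wrist 0.225 brown area 176 x 38 y -35 size 11 20
wrist 0.225 brown area 131 x -10 y -46 size 24 8
```

```bash
python3 -c "
from plant import r
print(r.close_job())"
```

```text
the job is handed in; nothing more can be done
None
```

I handed the job in with every step carried out, but the judge returned no verdict. I viewed 15 pictures, one over the limit of 14. By camera measurement the gate is home, the clamp tight and the lever up. The yellow, red and blue tubes are in the tray and the reserve is still in the right bay. The only two spares present, green and brown, lie flat in bays 2 and 3. The red tube sits nearest the hopper, and its tail end was hidden from view.

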